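# Level the centrifuge's stone slab with pry bar and pad

### The job

The centrifuge's stone slab sags at its near foot. Take the pry bar by its orange grip, lever the slab's edge up over the red fulcrum and tuck the bar's handle end under the yellow catch so that it stays up by itself; then slide the yellow levelling pad under the raised foot until its black mark is right beneath the foot. Free the bar from the catch, let the slab down gently onto the pad so that it stands level, and lay the bar back on its grey rest, leaving everything else on the counter where it is.

Things in the scene. Friction and masses are not known exactly. Their poses are not given: they have to be found in the camera images.
- ridge (a point): Middle of the top of the fulcrum: a round steel ridge (16 mm thick, 115 mm long, top 32 mm above the counter) on a red block fixed to the counter. Its x axis runs along the ridge, y points level from the fulcrum to the stone slab, z up. Slab, foot and catch always lie alike in this frame; F below means this frame. The slab's near lower edge is parallel to x, 50 mm ahead (+y).
- slab_edge (a point): Point on the near lower edge of the white stone slab, 50 mm straight ahead of the ridge's middle. The edge reaches from 187 mm on the F -x side of it to 72 mm on the +x side. 29 mm above the counter at the start, 40 mm when level. Lifting it takes about 13 to 21 N. With the bar across the ridge and held under the catch it stands about 47 mm high.
- slab_mid (a point): Centre of the slab's upper face. Slab 260 x 250 mm, 26 mm thick, about 5 kg with the white bench centrifuge fixed on it, whose housing begins 70 mm behind the near edge and is up to 200 mm high above the counter.
- slab (a joint): Tilt of the slab in rad about its rear bearing, 210 mm behind the near edge: 0 is level, positive is near edge up, -0.054 at the start (near foot standing on the counter).
- foot (a point): Centre of the underside of the slab's only near foot (black round rubber, 28 mm across, 30 mm high), 25 mm behind the near edge, 137 mm to the F -x side of the ridge's middle. Moves with the slab: on the counter at the start, 10 mm above it when level, about 16 mm when the catch holds the bar.
- catch_lip (a point): Middle of the underside of the yellow catch's lip, 26 mm above the counter, 165 mm behind the ridge (F -y) and 8 mm to its +x side. The lip is 16 mm long along y, 10 mm thick; its open end is 14 mm to the -x side of this point, the catch's post 25 mm to its +x side. A bar pressed down on the -x side of the lip, slid towards +x under it and let go is held down there.
- fulcrum: The red fulcrum block, 115 mm along F x, 36 mm along y; origin on the counter under the ridge's middle.
- catch: The yellow catch, fixed to the counter, 36 mm high; its axes are as F. Origin on the counter, 165 mm behind the ridge and 57 mm to its -x side.
- bar_grip (a point): Centre of the pry bar at its orange grip (60 mm long, 20 mm wide, 14 mm thick). Steel bar 250 mm long, 18 mm wide, 10 mm thick, 0.35 kg; x axis along the bar to its tip, 165 mm from here; the handle end is 85 mm the other way; z up as it lies, at first on its rest. Balance point about 25 mm from here towards the tip. Rules and contact refer to the whole bar.
- bar_tip (a point): Middle of the pry bar's tip end. With the grip 100 mm behind the ridge the tip goes 15 mm under the slab edge and the handle end lies below the catch's lip. A bar resting on the ridge and tilted 20 degrees, handle up, slips in under the edge without touching it; about 5.5 degrees handle down it is at the lip, 7.5 degrees down clear below it.
- rest_place (a point): Where the bar's grip centre lies on its grey rest, 35 mm above the counter; x axis along the bar, towards its tip. The rest has two flat bearers 30 mm high and 70 mm wide across the bar, 60 to 90 mm ahead of and 50 to 80 mm behind this point, with 6 mm high rims at their sides (60 mm free between the rims).
- pad_tab (a point): Centre of the upright grip tab of the yellow levelling pad: tab 14 mm thick along y, 26 mm along x, from 10 to 46 mm above the pad's underside; this point is 28 mm above the underside. The plate is 10 mm thick, 50 mm wide, 120 mm long; x axis along the plate to its nose, 105 mm from here; it ends 15 mm the other way. 0.12 kg, starts flat on the counter.
- pad_mark (a point): Black round mark on the upper face of the pad's plate, 75 mm from the tab towards the nose (30 mm from the nose): where the slab's foot must stand.
- rack: Bystander, to be left alone: white rack of red and purple capped tubes, 75 x 150 mm, 78 mm high; origin at the centre of its underside.
- sanitiser: Bystander, to be left alone: clear sanitiser bottle with blue cap, 60 mm across, 150 mm high; origin at the centre of its underside.
- flask: Bystander, to be left alone: black drinking bottle, 68 mm across, 210 mm high; origin at the centre of its underside.
- pot: Bystander, to be left alone: small clear sample pot with yellow lid, 52 mm across, 55 mm high; origin at the centre of its underside.
- tape: Bystander, to be left alone: roll of paper tape lying flat, 90 mm across, 22 mm high; origin at the centre of its underside.
- gloves: Bystander, to be left alone: blue and white glove box, 120 x 220 mm, 75 mm high; origin at the centre of its underside.
- mug: Bystander, to be left alone: blue mug, 76 mm across, 85 mm high; origin at the centre of its underside.
There are look-alikes about, which are no part of the job. Of the things like the part that bears pad_tab, leave any that is purple; of the rest the larger one is meant. What is shaped like the part that bears rest_place but blue is not meant.

How it is judged:
On the way, in this order (a step that is already met when the one before it is completed fails the run):
1. the slab is levered up with the held bar over the fulcrum (value of joint slab above 0.015 rad and contact force between bar and fulcrum above 2 N and contact force between bar and slab above 2 N and contact force between the fingers and bar above 1 N), for 0.1 s.
2. the bar, let go, is held by the catch with the slab still up (value of joint slab above 0.015 rad and contact force between bar and catch above 1 N and contact force between the fingers and bar below 0.1 N), for 0.3 s.
3. the pad's mark is under the foot while the catch holds the slab up (value of joint slab above 0.012 rad and contact force between bar and catch above 1 N and horizontal distance between pad_mark and foot below 0.016 m), for 0.2 s.
4. the slab has been let down onto the pad (value of joint slab between -0.014 and 0.014 rad and horizontal distance between pad_mark and foot below 0.016 m and contact force between slab and pad above 4 N and contact force between bar and slab below 0.5 N), for 0.2 s.
At the end, for the whole second after the job is handed in: The slab rests on the pad and is level within 0.014 rad (about 3 mm at its edge), the pad's mark within 16 mm of the foot's centre; the bar touches the slab no more and lies flat on the bearers of its rest (grip within 40 mm of its place, height within 6 mm, tilt within 0.15 rad); all at rest (value of joint slab between -0.014 and 0.014 rad and horizontal distance between pad_mark and foot below 0.016 m and contact force between slab and pad above 4 N and contact force between bar and slab below 0.1 N and horizontal distance between bar_grip and rest_place below 0.04 m and z of bar_grip in the frame of rest_place between -0.006 and 0.006 m and angle between the z axis of bar_grip and the z axis of rest_place, either way round below 0.15 rad and linear speed of each of bar, pad below 0.02 m/s and velocity of joint slab between -0.05 and 0.05 rad/s).
It fails at once if the slab is dropped (it falls faster than 1 rad/s, about 0.2 m/s at its edge) (velocity of joint slab below -1 rad/s).
It fails at once if the slab is lifted or pushed with the fingers (more than 6 N) (contact force between the fingers and slab above 6 N).
It fails at once if a bystander is moved by more than 30 mm (distance of any of rack, sanitiser, flask, pot, tape, gloves, mug from where it was at the start of the episode above 0.03 m).
It also fails if it takes over 62 s, if anything falls off the work surface, if the arm or the gripper's body presses on something with over 40 N, if the wrist force passes 120 N, or if a joint passes its speed limit or range.

### The arm

A 6-joint arm with a two-finger parallel gripper is mounted at the origin on the work surface. World frame = base frame: x ahead of the robot, y to its left, z up, the work surface at z = 0. Lengths are in m, angles in rad, forces in N, time in s.
With the tool pointing down it reaches from about 0.3 to 0.775 m from the base axis. Payload 14.6 kg.
Tool frame: the origin (TCP) lies midway between the tips of the shut fingers; the grasp point (between the pads) lies 19 mm behind it (ctrl.grip_depth is the z of the grasp point in the tool frame, in m); z points along the fingers, y is the line along which they close (so a half turn about z gives the same grasp; the last joint's range is limited). The gripper opens to 94 mm and grips with 3 to 60 N. Pads are 16 mm wide; open, the fingers measure 119 mm over their backs; the gripper's body (75 mm by 177 mm) begins 78 mm behind the grasp point.
Start: joints at [-1.328, 0.3, 1.521, -0, 1.321, -0.067], TCP at [0.168, -0.524, 0.205] pointing down, gripper open.
Joint ranges: [-3.03, 3.03], [-0.79, 2.21], [0.23, 2.52], [-1.04, 4.18], [0, 3.07], [-2.55, 2.55]. Speed limits (rad/s): [2.22, 2.22, 2.57, 3.14, 3.14, 3.14].

### API

Orientations are given as [roll, pitch, yaw] about the fixed x, y, z axes, in that order (R = Rz(yaw) Ry(pitch) Rx(roll)).
In Python, from station import ctrl gives the robot as it stands. The module is installed in compiled form; this text tells all that it offers.
- The arm moves only by the tool carry_out, never from a script. Its argument "commands" is a list of rows, each a list of 3 entries, a list of its own where there are three numbers: the closure, from 0 (fully open) to 1 (shut), then the shift along the tool's x, y, z in mm, then the turn, a rotation vector about the tool's x, y, z in rad. In form: [[gripper, [tx, ty, tz], [wx, wy, wz]], ...]. A call has 1 to 10 rows; each row shifts and turns the commanded pose from where the row before left it, along the tool's axes as they then stand; what a row does not reach is not made up. A row lasts 1/8 s, in which the tool goes at most 62.5 mm and 10.7 degrees, less where a joint would pass 70% of its speed; a pose out of reach is approached as far as the arm can. A call with a gripper value outside its range is refused whole. The fingers move at their own pace and stop on an object; "squeeze" is the grip in N (left out, the last holds). Time passes only in rows, so rows that do not move let the fingers close. It gives the time, the measured TCP pose, the force, the opening and the grip force at its end, in the units of the state.
- ctrl.get_obs(): the state, without advancing time (a new reading comes with each control period).
- ctrl.camera(name): name is "scene" or "top"; returns a dict with "img" (400x640x3 uint8, blue, green, red), "camera_matrix" (3x3 intrinsics, pixels), "k1" (the pictures are not rectified: a ray, as slopes to the right and down, at radius r is drawn at 1 + k1 r^2 times it, then the intrinsics apply), "rvec" (rotation vector, rad) and "tvec" (3), from world to camera coordinates, as OpenCV has them. Camera axes: x right, y down, z forward; pixel columns grow to the right and rows downward; lengths in m; the calibration is good to about 2 mm. A picture is of the moment at which its call begins. There is no depth.
- ctrl.hand_in(): hands the job in; it is judged then, once.
Trained networks look in the newest picture that a camera, given by its name, has taken for a name from the list of things; names that differ only in an ending like _2 or _b are one class to them, and where a whole thing is asked for, a point or a joint stands for the part that bears it (a point fixed in the world has none). Each returns a list of dicts, best first, with "score" (0 to 1); they miss things now and then, are a little off and sometimes report something else, mostly with a low value. They report only what shows in the picture. A call takes as long as a camera call. They do not tell look-alikes from the thing itself.
- ctrl.outline_of(thing, camera): "region" (400x640 bool, what is visible of it).
- ctrl.place_of(thing, camera): "at" ([x, y, z] in m, in world coordinates, good to about 4 mm: a listed point, or the origin of a listed thing).
The state is a dict: "time_s": time; "qpos": joint angles; "joint_vel": joint speeds; "tau": joint torques, N m; "ee_pos": TCP position; "eef_rot": TCP orientation; "force": force on the tool from outside, world axes, zero at the start; "moment": the same for the moment, N m; "grip_width": finger opening in m; "grip_force": force on a finger pad.
Only numpy, scipy, OpenCV 4.12 (cv2) and the standard library are available. Lean on these libraries where they do the work, as an engineer would, in place of code of your own. Each camera call takes 0.05 s, during which the arm holds its last target. There are 200 camera calls.

## Working session

There is one attempt and no reset: what is moved stays moved. The work goes in short steps, Python scripts to look and compute and a tool call to move; the robot and the scene stay as the last step left them, time stands still between calls to the robot, and variables do not carry over. Pictures are saved under pics/ and viewed, at most 12 in all, crops included, and the job is handed in when it is done.

Besides the shell and the picture viewer there is one more tool, called after "Call:" as name(argument=value, ...), one argument or row to a line, values as JSON. carry_out: Moves the arm, as the interface text tells. Its arguments: {"type":"object","properties":{"commands":{"type":"array","items":{"type":"array"}},"squeeze":{"type":"number"}},"required":["commands"]}

```bash
mkdir -p pics
cat > h.py <<'E'
import numpy as np, cv2
from station import ctrl
def cam(n):
    c=ctrl.camera(n); return c
def proj(c,P):
    P=np.atleast_2d(P).astype(float);R=cv2.Rodrigues(np.array(c['rvec'],float))[0]
    q=P@R.T+np.array(c['tvec']).ravel();s=q[:,:2]/q[:,2:];s=s*(1+c['k1']*(s**2).sum(1,keepdims=True))
    K=np.array(c['camera_matrix']);return s@np.diag([K[0,0],K[1,1]])+[K[0,2],K[1,2]]
def unproj(c,px,z):
    K=np.array(c['camera_matrix'],float)
    s=cv2.undistortPoints(np.array(px,float).reshape(-1,1,2),K,np.array([c['k1'],0,0,0,0.])).reshape(-1,2)
    R=cv2.Rodrigues(np.array(c['rvec'],float))[0];C=-R.T@np.array(c['tvec']).ravel()
    d=np.c_[s,np.ones(len(s))]@R
    return C+d*((z-C[2])/d[:,2])[:,None]
E
python3 - <<'E'
from h import *
for n in ['top','scene']:
    c=cam(n);cv2.imwrite(f'pics/{n}0.png',c['img'])
    print(n, 'cam pos', -cv2.Rodrigues(np.array(c['rvec'],float))[0].T@np.array(c['tvec']).ravel())
    for t in ['ridge','slab_edge','slab_mid','foot','catch_lip','catch','fulcrum','bar_grip','bar_tip','rest_place','pad_tab','pad_mark','rack','sanitiser','flask','pot','tape','gloves','mug']:
        print(t,[(round(r['score'],2),np.round(r['at'],3).tolist()) for r in ctrl.place_of(t,n)][:4])
E
```

```text
top cam pos [ 0.38584917 -0.04647616  1.39942914]
ridge [(0.69, [0.256, -0.34, 0.001]), (0.67, [0.623, 0.084, 0.03]), (0.26, [0.613, 0.082, -0.001])]
slab_edge [(0.85, [0.607, 0.133, 0.03])]
slab_mid [(0.72, [0.545, 0.253, 0.059])]
foot [(0.71, [0.711, -0.267, 0.034])]
catch_lip [(0.51, [0.64, -0.078, 0.024])]
catch []
fulcrum [(0.9, [0.615, 0.084, 0.002]), (0.72, [0.638, -0.08, 0.024]), (0.16, [0.611, 0.133, 0.03])]
bar_grip [(0.89, [0.545, -0.256, 0.034])]
bar_tip [(0.86, [0.708, -0.268, 0.033]), (0.5, [0.626, 0.455, 0.0])]
rest_place [(0.79, [0.72, -0.411, 0.036]), (0.56, [0.539, -0.264, 0.038])]
pad_tab [(0.91, [0.382, -0.499, 0.02]), (0.87, [0.478, -0.399, 0.029]), (0.75, [0.323, -0.588, 0.024])]
pad_mark [(0.68, [0.55, -0.39, 0.011]), (0.62, [0.427, -0.475, 0.004]), (0.55, [0.342, -0.657, 0.01])]
rack [(0.72, [0.762, -0.109, -0.0])]
sanitiser [(0.75, [0.781, 0.117, -0.006])]
flask [(0.71, [0.625, 0.455, 0.001])]
pot [(0.66, [0.32, 0.264, -0.002])]
tape [(0.7, [0.357, -0.152, -0.0]), (0.15, [0.61, 0.133, 0.032])]
gloves [(0.74, [0.547, -0.256, 0.031]), (0.66, [0.256, -0.341, -0.
[... 803 characters left out ...]
391, 0.028]), (0.65, [0.38, -0.505, 0.018])]
pad_mark [(0.73, [0.344, -0.658, 0.005]), (0.63, [0.254, -0.337, 0.004]), (0.58, [0.549, -0.395, 0.004]), (0.5, [0.621, 0.084, -0.003])]
rack [(0.93, [0.763, -0.109, -0.001]), (0.52, [0.637, -0.077, 0.029]), (0.42, [0.538, -0.263, 0.036])]
sanitiser [(0.92, [0.779, 0.116, 0.001]), (0.31, [0.359, 0.466, 0.003])]
flask [(0.81, [0.625, 0.455, 0.001]), (0.7, [0.478, -0.395, 0.029])]
pot [(0.54, [0.315, 0.26, 0.005]), (0.37, [0.36, 0.467, 0.001])]
tape [(0.84, [0.355, -0.161, 0.006])]
gloves [(0.81, [0.256, -0.337, -0.002]), (0.75, [0.474, -0.396, 0.029]), (0.51, [0.355, -0.157, 0.005])]
mug [(0.62, [0.628, 0.46, 0.005]), (0.42, [0.314, 0.259, 0.005])]
```

View pics/top0.png

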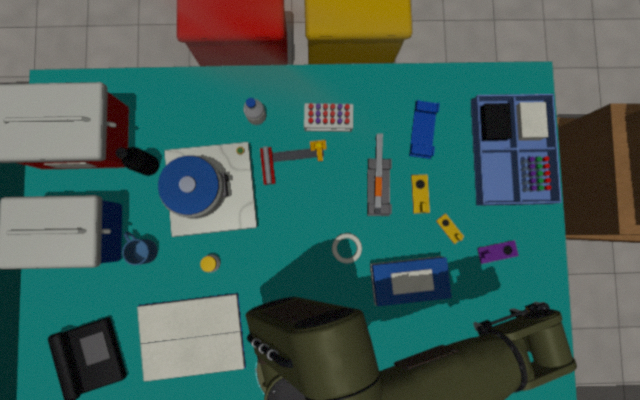

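View pics/scene0.png

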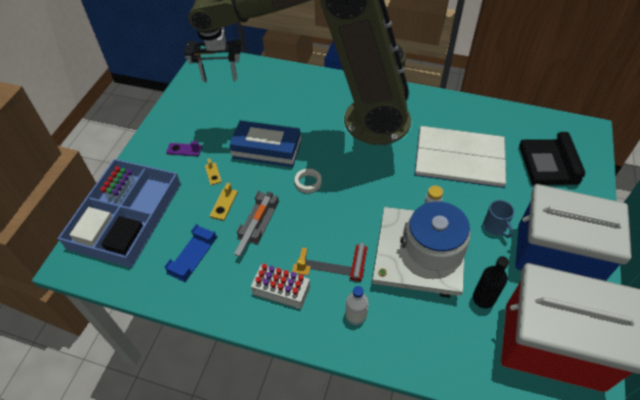

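The top view shows the slab at about (210,190), the red fulcrum at (267,165), the catch at (318,150) and the bar on the grey rest at (378,180). The large yellow pad is at (421,193), with its tab at the bottom and its nose up. The scene view agrees; the decoys are the blue rest, the purple pad and the small yellow pad.

Run:
```python
from h import *
from scipy.optimize import least_squares
M=[((0,0),(.623,.084)),((0,0),(.611,.081)),((0,50),(.607,.133)),((0,50),(.61,.137)),((-57.5,175),(.545,.253)),((-57.5,175),(.544,.251)),((8,-165),(.64,-.078)),((8,-165),(.639,-.08)),((-57,-165),(.576,-.086)),((0,0),(.615,.084)),((0,0),(.617,.087))]
L=np.array([m[0] for m in M])/1000;W=np.array([m[1] for m in M])
def T(p,l):
    c,s=np.cos(p[2]),np.sin(p[2]);return np.array(l)@np.array([[c,s],[-s,c]])+p[:2]
r=least_squares(lambda p:(T(p,L)-W).ravel(),[.61,.08,.1],loss='soft_l1',f_scale=.004)
p=r.x;print(p);print(np.round((T(p,L)-W)*1000,1).tolist())
t=cam('top')
for n,l,z in [('foot',(-.137,.075),.0),('lip',(.008,-.165),.036),('edgeL',(-.187,.05),.055),('edgeR',(.072,.05),.055),('r1',(-.057,0),.032),('r2',(.057,0),.032)]:
    w=T(p,l);print(n,w.round(4),proj(t,[[*w,z]]).round(0))
im=t['img'].copy()
for l,z in [((-.187,.05),.055),((.072,.05),.055),((-.057,0),.032),((.057,0),.032),((.008,-.165),.036)]:
    q=proj(t,[[*T(p,l),z]])[0];cv2.circle(im,tuple(int(v*8) for v in q),8,(255,0,255),-1,shift=3)
for P in [(.545,-.2565,.042),(.708,-.2675,.04),(.477,-.396,.046),(.549,-.3925,.01)]:
    q=proj(t,[P])[0];cv2.circle(im,tuple(int(v*8) for v in q),8,(255,0,255),-1,shift=3)
cv2.imwrite('pics/crop1.png',cv2.resize(im[110:250,150:450],None,fx=2.66,fy=2.66,interpolation=cv2.INTER_CUBIC))
o=ctrl.get_obs();print({k:np.round(v,3).tolist() for k,v in o.items()},ctrl.grip_depth)
```

```text
[0.61617848 0.08408131 0.09333108]
[[-6.8, 0.1], [5.2, 3.1], [4.5, 0.9], [1.5, -3.1], [-2.4, -0.0], [-1.4, 2.0], [-0.5, -1.5], [0.5, 0.5], [-1.2, 0.5], [1.2, 0.1], [-0.8, -2.9]]
foot [0.4728 0.146 ] [[249. 212.]]
lip [ 0.6395 -0.0795] [[320. 156.]]
edgeL [0.4253 0.1164] [[256. 226.]]
edgeR [0.6832 0.1406] [[248. 142.]]
r1 [0.5594 0.0788] [[269. 182.]]
r2 [0.6729 0.0894] [[265. 146.]]
{'time_s': 2.05, 'qpos': [-1.328, 0.3, 1.521, 0.0, 1.321, -0.067], 'joint_vel': [0.001, 0.0, -0.0, -0.0, 0.001, -0.0], 'tau': [-0.0, -53.166, -35.291, 0.071, 0.021, -0.0], 'ee_pos': [0.168, -0.524, 0.205], 'eef_rot': [3.142, -0.0, 0.31], 'force': [0.386, 1.137, 0.521], 'moment': [-0.02, -0.009, 0.015], 'grip_force': 0.0, 'grip_width': 0.094} -0.0188
```

View pics/crop1.png

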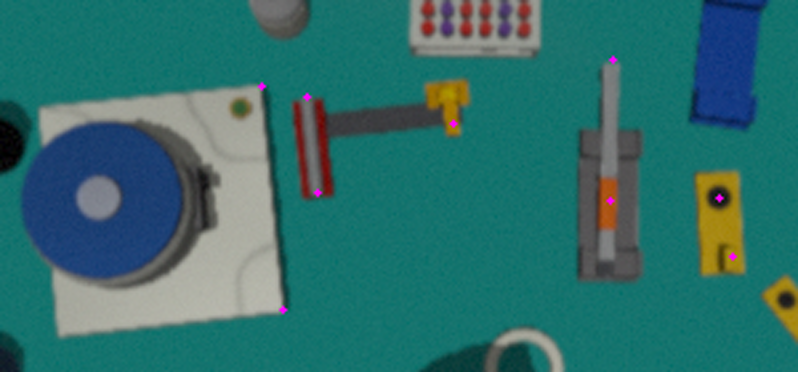

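The model points fall right on the slab's corners, the ridge ends, the lip, the bar and the pad, so the fit is good. Next I plan the rows for the bar pick.

```bash
cat >> h.py <<'E'
from scipy.spatial.transform import Rotation as Ro, Slerp
FP=np.array([0.61618,0.08408,0.0933])
def Fw(x,y,z=0):  # F mm -> world m
    c,s=np.cos(FP[2]),np.sin(FP[2]);return np.array([FP[0]+(c*x-s*y)/1e3,FP[1]+(s*x+c*y)/1e3,z/1e3])
def rot(yaw,down=0): # tool down, x at heading yaw; down = handle down (tip up) rad
    return Ro.from_euler('xyz',[np.pi,0,yaw])*Ro.from_rotvec([0,down,0])
def tcp(grip,R,d=12): return np.array(grip)+R.apply([0,0,d/1e3])
def lever(x,a,along=100,gap=0,dyaw=0):  # bar across ridge; a=handle down rad; x in F mm ; gap above ridge
    ct=np.array([-np.sin(a)*(13+gap),24+np.cos(a)*(13+gap)]);g=ct-along*np.array([np.cos(a),np.sin(a)])
    R=rot(FP[2]+np.pi/2+dyaw,a);return tcp(Fw(x,*g),R),R
def pose():
    o=ctrl.get_obs();return np.array(o['ee_pos']),Ro.from_euler('xyz',o['eef_rot'])
def plan(segs,start=None):
    p,R=start or pose();out=[]
    for P,Q,n,g in segs:
        p0,R0=p,R;S=Slerp([0,1],Ro.concatenate([R0,Q]))
        for i in range(1,n+1):
            tp=p0+(np.array(P)-p0)*i/n;tr=S(i/n)
            t=np.round(R.inv().apply(tp-p)*1e3,1);w=np.round((R.inv()*tr).as_rotvec(),3)
            out.append([g,t.tolist(),w.tolist()]);p=p+R.apply(t)/1e3;R=R*Ro.from_rotvec(w)
    print(len(out));print(str(out).replace(' ',''));return p,R
E
python3 - <<'E'
from h import *
Q=rot(-.066);g=np.array([.545,-.2565,.035])
s=plan([(g+[0,0,.08],Q,9,0)])
s=plan([(tcp(g,Q),Q,3,0),(tcp(g,Q),Q,3,1)],s)
s=plan([(g+[0,0,.12],Q,3,1)],s)
E
```

```text
9
[[0,[49.0,-15.5,10.1],[0.0,-0.0,0.042]],[0,[48.3,-17.6,10.0],[0.0,-0.0,0.042]],[0,[47.5,-19.5,10.1],[0.0,-0.0,0.041]],[0,[46.7,-21.5,10.0],[0.0,-0.0,0.042]],[0,[45.7,-23.4,10.1],[0.0,-0.0,0.042]],[0,[44.7,-25.4,10.0],[0.0,-0.0,0.042]],[0,[43.6,-27.2,10.1],[0.0,-0.0,0.041]],[0,[42.4,-28.9,10.0],[0.0,-0.0,0.042]],[0,[41.2,-30.7,10.1],[0.0,-0.0,0.042]]]
6
[[0,[0.0,-0.0,30.7],[0.0,-0.0,-0.0]],[0,[0.0,-0.0,30.6],[0.0,-0.0,-0.0]],[0,[0.0,-0.0,30.7],[0.0,-0.0,-0.0]],[1,[0.0,-0.0,-0.0],[0.0,-0.0,-0.0]],[1,[0.0,-0.0,-0.0],[0.0,-0.0,-0.0]],[1,[0.0,-0.0,-0.0],[0.0,-0.0,-0.0]]]
3
[[1,[0.0,-0.0,-44.0],[0.0,-0.0,-0.0]],[1,[0.0,-0.0,-44.0],[0.0,-0.0,-0.0]],[1,[0.0,-0.0,-44.0],[0.0,-0.0,-0.0]]]
```

Call:
carry_out(
  commands=[
    [0,[49,-15.5,5],[0,0,0.042]],
    [0,[48,-17.5,5],[0,0,0.042]],
    [0,[47.5,-19.5,5],[0,0,0.042]],
    [0,[46.5,-21.5,10],[0,0,0.042]],
    [0,[46,-23.5,10],[0,0,0.042]],
    [0,[44.5,-25.5,10],[0,0,0.042]],
    [0,[43.5,-27,15],[0,0,0.042]],
    [0,[42.5,-29,15],[0,0,0.042]],
    [0,[41,-30.5,15],[0,0,0.04]],
    [0,[0,0,0],[0,0,0]],
  ],
  squeeze=55,
)

```text
time_s: 3.3
ee_pos: [0.546, -0.2548, 0.1138]
eef_rot: [-3.14, 0.002, -0.063]
force: [-1.0, -0.1, 0.8]
grip_width: 0.094
grip_force: 0.0
```

Run:
```python
from h import *
print(pose()[0],ctrl.get_obs()['eef_rot'])
c=cam('top');print([(round(r['score'],2),np.round(r['at'],4)) for r in ctrl.place_of('bar_grip','top')][:2])
Q=rot(-.066);g=np.array([.545,-.2565,.035])
s=plan([(tcp(g,Q),Q,3,0),(tcp(g,Q),Q,3,1)])
```

```text
[ 0.54600853 -0.25475044  0.11383758] [-3.14046911e+00  1.82032586e-03 -6.30958576e-02]
[(0.36, array([ 0.2575, -0.3408, -0.0007]))]
6
[[0,[0.2,-0.2,30.8],[-0.0,0.0,0.0]],[0,[0.2,-0.2,30.7],[-0.0,0.0,0.001]],[0,[0.1,-0.2,30.8],[-0.0,0.001,-0.0]],[1,[0.0,-0.0,-0.0],[-0.0,-0.0,-0.0]],[1,[0.0,-0.0,-0.0],[-0.0,-0.0,-0.0]],[1,[0.0,-0.0,-0.0],[-0.0,-0.0,-0.0]]]
```

Call:
carry_out(
  commands=[
    [0,[0,0,30],[0,0,0]],
    [0,[0,0,31],[0,0,0]],
    [0,[0,0,30],[0,0,0]],
    [0.5,[0,0,0],[0,0,0]],
    [1,[0,0,0],[0,0,0]],
    [1,[0,0,0],[0,0,0]],
    [1,[0,0,0],[0,0,0]],
    [1,[0,0,0],[0,0,0]],
  ],
)

```text
time_s: 4.4
ee_pos: [0.5448, -0.2572, 0.0248]
eef_rot: [3.141, -0.0, -0.066]
force: [1.0, -0.8, 0.5]
grip_width: 0.0475
grip_force: 0.0
```

Run:
```python
from h import *
p,R=pose();print(p)
up=p+[0,0,.1]
P1,R1=lever(-20,-.39,along=165,gap=30)
mid=(np.array([.55,-.22,.17]))
print('lever start',P1)
s=plan([(up,R,2,1)])
s=plan([(mid+[.02,.05,.0],rot(.6),4,1),(P1+[0,-.02,.03],R1,7,1)],s)
```

```text
[ 0.54476162 -0.25717697  0.02484735]
lever start [ 0.60938683 -0.05799496  0.11540327]
2
[[1,[0.0,0.0,-50.0],[0.0,0.0,0.0]],[1,[0.0,0.0,-50.0],[0.0,0.0,0.0]]]
11
[[1,[4.9,-22.2,-11.3],[0.0,-0.0,-0.167]],[1,[8.5,-21.0,-11.3],[0.0,-0.0,-0.166]],[1,[11.8,-19.3,-11.3],[0.0,-0.0,-0.167]],[1,[14.9,-17.2,-11.3],[0.0,-0.0,-0.166]],[1,[12.1,-7.7,3.5],[-0.03,-0.05,-0.15]],[1,[13.2,-5.8,2.7],[-0.029,-0.051,-0.15]],[1,[14.1,-3.9,1.8],[-0.03,-0.05,-0.15]],[1,[14.6,-1.8,1.1],[-0.029,-0.05,-0.15]],[1,[14.7,0.4,0.3],[-0.03,-0.051,-0.15]],[1,[14.4,2.7,-0.4],[-0.029,-0.05,-0.15]],[1,[13.9,4.7,-1.1],[-0.03,-0.05,-0.15]]]
```

Call:
carry_out(
  commands=[
    [1,[0,0,0],[0,0,0]],
    [1,[0,0,0],[0,0,0]],
    [1,[0,0,0],[0,0,0]],
    [1,[0,0,0],[0,0,0]],
  ],
)

```text
time_s: 4.9
ee_pos: [0.5446, -0.2571, 0.0244]
eef_rot: [-3.142, 0.0, -0.066]
force: [-0.1, 1.2, 0.1]
grip_width: 0.0195
grip_force: 55.0
```

Call:
carry_out(
  commands=[
    [1,[0,0,-50],[0,0,0]],
    [1,[0,0,-50],[0,0,0]],
    [1,[5,-22,-11],[0,0,-0.167]],
    [1,[8.5,-21,-11],[0,0,-0.167]],
    [1,[12,-19.5,-11],[0,0,-0.167]],
    [1,[15,-17,-11],[0,0,-0.167]],
    [1,[12,-8,3.5],[-0.03,-0.05,-0.15]],
    [1,[13,-6,2.5],[-0.03,-0.05,-0.15]],
    [1,[14,-4,2],[-0.03,-0.05,-0.15]],
    [1,[14.5,-2,1],[-0.03,-0.05,-0.15]],
  ],
)

```text
time_s: 6.15
ee_pos: [0.5917, -0.1166, 0.1538]
eef_rot: [3.088, 0.225, 1.204]
force: [0.4, -0.3, -3.1]
grip_width: 0.0197
grip_force: 55.0
```

Run:
```python
from h import *
print(pose()[0],ctrl.get_obs()['eef_rot'],ctrl.get_obs()['force'])
P1,R1=lever(-20,-.39,along=165,gap=30)
s=plan([(P1,R1,4,1)])
```

```text
[ 0.59174828 -0.11664094  0.15383158] [3.08751623 0.22509276 1.20350397] [ 0.41020376 -0.2914141  -3.14548711]
4
[[1,[17.0,-1.5,5.9],[-0.022,-0.037,-0.111]],[1,[17.3,0.3,5.2],[-0.021,-0.038,-0.111]],[1,[17.4,2.2,4.6],[-0.022,-0.037,-0.111]],[1,[17.1,3.9,4.1],[-0.021,-0.038,-0.11]]]
```

Call:
carry_out(
  commands=[
    [1,[17,-1.5,6],[-0.022,-0.037,-0.111]],
    [1,[17,0,5],[-0.022,-0.037,-0.111]],
    [1,[17,2,4.5],[-0.022,-0.037,-0.111]],
    [1,[17,4,4],[-0.022,-0.037,-0.111]],
    [1,[0,0,0],[0,0,0]],
  ],
)

```text
time_s: 6.78
ee_pos: [0.6086, -0.058, 0.1153]
eef_rot: [3.141, 0.387, 1.661]
force: [-0.2, -1.0, -2.7]
grip_width: 0.0197
grip_force: 55.0
```

Run:
```python
from h import *
p,R=pose();print(p,R.as_euler('xyz'),ctrl.get_obs()['force'])
P1,R1=lever(-20,-.39,along=165,gap=30); print(P1,(R.inv()*R1).as_rotvec())
for n in ['scene','top']:
    c=cam(n)
    for t in ['bar_tip','bar_grip']: print(n,t,[(round(r['score'],2),np.round(r['at'],4)) for r in ctrl.place_of(t,n)][:2])
    im=c['img'].copy()
    g=p+R.apply([0,0,-.012])
    for d in (165,-85):
        q=proj(c,[g+R.apply([d/1e3,0,0])])[0];print(q);cv2.circle(im,tuple(int(v*8) for v in q),6,(255,0,255),-1,shift=3)
    u,v=proj(c,[Fw(0,-40,40)])[0].astype(int)
    cv2.imwrite(f'pics/ins_{n}.png',cv2.resize(im[max(0,v-60):v+60,max(0,u-80):u+80],None,fx=5,fy=5,interpolation=cv2.INTER_CUBIC))
```

```text
[ 0.60859794 -0.05796115  0.11527792] [3.14051614 0.38663733 1.66148855] [-0.16556852 -0.97568793 -2.73434716]
[ 0.60938683 -0.05799496  0.11540327] [ 8.91224677e-05 -3.36137254e-03 -2.41543176e-03]
scene bar_tip [(0.82, array([0.5968, 0.095 , 0.0644])), (0.44, array([ 0.5519, -0.3919,  0.0054]))]
scene bar_grip [(0.92, array([ 0.6052, -0.0563,  0.1268])), (0.41, array([7.787e-01, 1.164e-01, 6.000e-04]))]
[365.75774739 247.24860778]
[286.4114492  216.23992741]
top bar_tip [(0.55, array([ 0.551 , -0.3918,  0.0114]))]
top bar_grip [(0.66, array([ 0.6108, -0.0553,  0.1258])), (0.37, array([7.823e-01, 1.162e-01, 1.000e-04]))]
[261.36644346 169.73302869]
[339.85291337 155.68506776]
```

View pics/ins_scene.png

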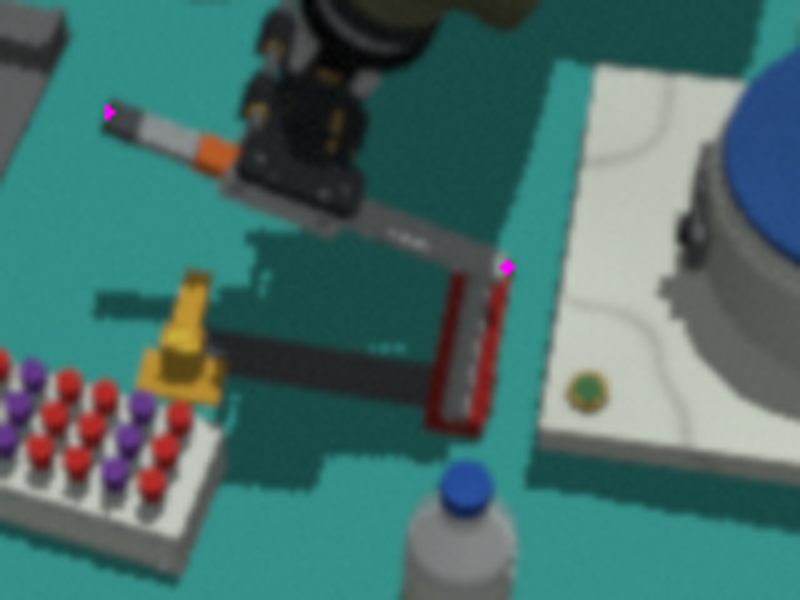

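The bar lies as predicted, tip at crop pixel (505,268) above the ridge's left part, slab edge beyond it at x≈560.

Run:
```python
from h import *
a=-.387
A=lever(-20,a,165,2);B=lever(-20,a,100,2)
s=plan([(*A,2,1),(*B,4,1)])
```

```text
6
[[1,[1.1,0.1,14.7],[0.001,-0.0,-0.004]],[1,[1.2,0.1,14.7],[0.001,-0.0,-0.003]],[1,[16.2,0.0,-0.0],[-0.0,-0.0,-0.0]],[1,[16.3,0.0,-0.0],[-0.0,-0.0,-0.0]],[1,[16.2,0.0,-0.0],[-0.0,-0.0,-0.0]],[1,[16.3,0.0,-0.0],[-0.0,-0.0,-0.0]]]
```

Call:
carry_out(
  commands=[
    [1,[1,0,14],[0,0,-0.003]],
    [1,[1,0,14],[0,0,-0.003]],
    [1,[16,0,0],[0,0,0]],
    [1,[16,0,0],[0,0,0]],
    [1,[16,0,0],[0,0,0]],
    [1,[17,0,0],[0,0,0]],
    [1,[0,0,0],[0,0,0]],
  ],
)

```text
time_s: 7.95
ee_pos: [0.6042, -0.0065, 0.0649]
eef_rot: [3.141, 0.387, 1.667]
force: [0.4, -0.5, -3.5]
grip_width: 0.0192
grip_force: 55.0
```

Run:
```python
from h import *
p,R=pose();print(p,R.as_euler('xyz'),ctrl.get_obs()['force'])
print(lever(-20,-.387,100,2)[0])
s=(p,R)
for a in (-.2,-.08,0.0,.07,.14): s=plan([(*lever(-20,a,100,0),2,1)],s)
```

```text
[ 0.60420047 -0.00653365  0.06489669] [3.14098655 0.38709196 1.66726384] [ 0.39000028 -0.4997378  -3.48318337]
[ 0.60478898 -0.00885776  0.06451933]
2
[[1,[-0.2,0.2,10.9],[0.001,0.094,0.002]],[1,[-1.3,0.1,10.9],[0.001,0.093,0.001]]]
2
[[1,[0.3,0.0,6.0],[-0.0,0.06,0.0]],[1,[-0.1,0.0,6.0],[-0.0,0.06,0.0]]]
2
[[1,[0.1,0.0,4.0],[-0.0,0.04,-0.0]],[1,[0.0,0.0,4.0],[-0.0,0.04,-0.0]]]
2
[[1,[0.1,0.0,3.5],[-0.0,0.035,-0.0]],[1,[-0.0,0.1,3.5],[-0.0,0.035,-0.0]]]
2
[[1,[0.1,-0.0,3.5],[-0.0,0.035,-0.0]],[1,[-0.1,-0.0,3.5],[-0.0,0.035,-0.0]]]
```

Call:
carry_out(
  commands=[
    [1,[-0.5,0,11],[0,0.094,0]],
    [1,[-1,0,11],[0,0.094,0]],
    [1,[0,0,6],[0,0.06,0]],
    [1,[0,0,6],[0,0.06,0]],
    [1,[0,0,4],[0,0.04,0]],
    [1,[0,0,4],[0,0.04,0]],
    [1,[0,0,3.5],[0,0.035,0]],
    [1,[0,0,3.5],[0,0.035,0]],
    [1,[0,0,3.5],[0,0.035,0]],
    [1,[0,0,3.5],[0,0.035,0]],
  ],
)

```text
time_s: 9.2
ee_pos: [0.6059, -0.0147, 0.013]
eef_rot: [3.139, -0.147, 1.668]
force: [-3.5, 29.4, 10.8]
grip_width: 0.0194
grip_force: 55.0
```

Run:
```python
from h import *
p,R=pose();print(p,R.as_euler('xyz'),ctrl.get_obs()['force'])
for a in (.07,.10,.14,.16):print(lever(-20,a,100,0)[0])
for n in ['scene']:
    c=cam(n);im=c['img'].copy();g=p+R.apply([0,0,-.012])
    for d in (30,-85):
        q=proj(c,[g+R.apply([d/1e3,0,0])])[0];cv2.circle(im,tuple(int(v*8) for v in q),6,(255,0,255),-1,shift=3)
    u,v=proj(c,[Fw(0,-40,40)])[0].astype(int)
    cv2.imwrite(f'pics/lev_{n}.png',cv2.resize(im[max(0,v-60):v+60,max(0,u-80):u+80],None,fx=5,fy=5,interpolation=cv2.INTER_CUBIC))
```

```text
[ 0.60591766 -0.01474805  0.01301938] [ 3.13893215 -0.14680018  1.66751934] [-3.45401629 29.41289925 10.78426334]
[ 0.60556716 -0.01717417  0.01800327]
[ 0.60554621 -0.01695035  0.01501166]
[ 0.6055053  -0.01651316  0.0110359 ]
[ 0.6054793  -0.01623527  0.00905541]
```

View pics/lev_scene.png

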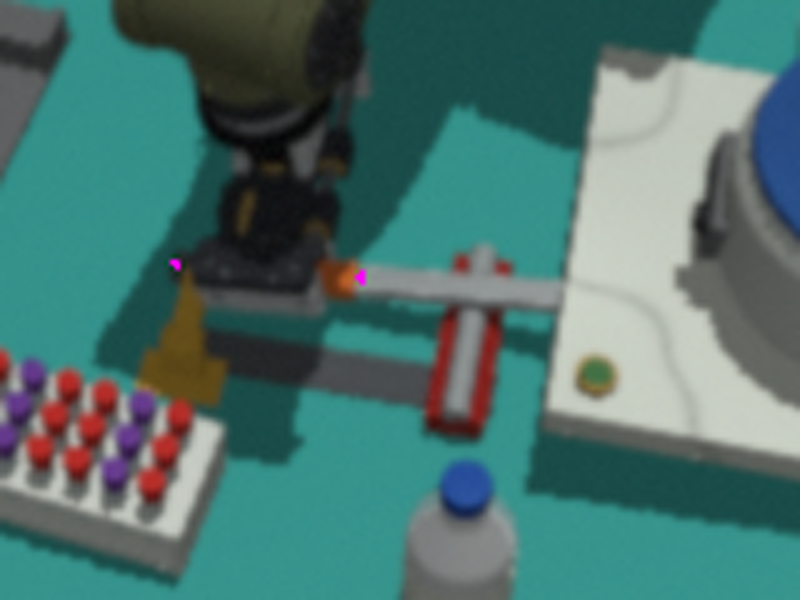

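The bar crosses the ridge at (480,285) with its tip under the slab edge at (560,295). The handle end at (175,263) is just on the open side of the lip, so I slide it under.

Call:
carry_out(
  commands=[
    [1,[1,0,1],[0,0,0]],
    [1,[0,6,0],[0,0,0]],
    [1,[0,6,0],[0,0,0]],
    [1,[0,6,0],[0,0,0]],
    [1,[0,6,0],[0,0,0]],
    [1,[0,5,0],[0,0,0]],
    [1,[0,0,0],[0,0,0]],
  ],
)

```text
time_s: 10.12
ee_pos: [0.6335, -0.0136, 0.0115]
eef_rot: [-3.141, -0.142, 1.669]
force: [-11.1, 8.4, 9.5]
grip_width: 0.0207
grip_force: 60.1
```

Run:
```python
from h import *
o=ctrl.get_obs();p,R=pose();print(p,R.as_euler('xyz'),o['force'],o['moment'])
print(lever(8,.14,100,0)[0])
for n in ['scene']:
    c=cam(n);im=c['img'].copy()
    u,v=proj(c,[Fw(0,-40,40)])[0].astype(int)
    cv2.imwrite(f'pics/lev2_{n}.png',cv2.resize(im[max(0,v-60):v+60,max(0,u-80):u+80],None,fx=5,fy=5,interpolation=cv2.INTER_CUBIC))
```

```text
[ 0.63348882 -0.01355537  0.01148118] [-3.14069591 -0.14199297  1.66862476] [-11.069222     8.35601785   9.46984138] [1.59521284 1.88372293 1.63412427]
[ 0.63338352 -0.01390454  0.0110359 ]
```

View pics/lev2_scene.png

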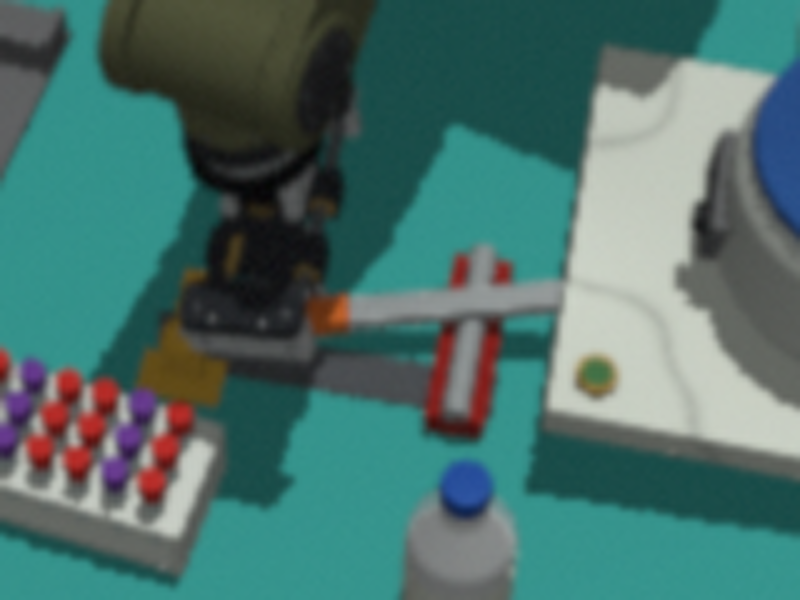

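The bar turned about its tip. Its handle, at (180,320), is now under the lip, and the tip is still under the edge. I ease it up to the lip and let go.

Call:
carry_out(
  commands=[
    [1,[0,0,-2],[0,-0.02,0]],
    [1,[0,0,-2],[0,-0.02,0]],
    [1,[0,0,0],[0,0,0]],
    [0.6,[0,0,0],[0,0,0]],
    [0.6,[0,0,0],[0,0,0]],
    [0.6,[0,0,0],[0,0,0]],
    [0.6,[0,0,0],[0,0,0]],
  ],
)

```text
time_s: 11.05
ee_pos: [0.6344, -0.0151, 0.0146]
eef_rot: [3.14, -0.101, 1.666]
force: [-1.3, -0.8, 0.4]
grip_width: 0.0374
grip_force: 0.0
```

Run:
```python
from h import *
o=ctrl.get_obs();p,R=pose();print(p,R.as_euler('xyz'),o['force'],o['moment'],o['grip_width'],o['qpos'].round(2) if hasattr(o['qpos'],'round') else o['qpos'])
Q=rot(.045); tab=np.array([.477,-.396,.028])
s=plan([(p+R.apply([0,0,-.1]),R,2,.5),(np.array([.54,-.2,.15]),rot(.9),5,.3),(np.array([.477,-.396,.11]),Q,5,.2)])
```

```text
[ 0.63440052 -0.0150934   0.0146255 ] [ 3.14005241 -0.10081359  1.66572272] [-1.28360404 -0.81564191  0.35474341] [-0.06157135 -0.09666018 -0.01202997] 0.037391722719198384 [-0.12  0.7   1.41  0.11  1.06 -0.27]
12
[[0.5,[0.0,-0.0,-50.0],[0.0,0.0,0.0]],[0.5,[0.0,-0.0,-50.0],[0.0,0.0,0.0]],[0.3,[-32.1,-22.3,-10.5],[-0.007,-0.019,0.153]],[0.3,[-35.3,-17.0,-10.0],[-0.008,-0.02,0.153]],[0.3,[-37.7,-11.3,-9.4],[-0.007,-0.019,0.153]],[0.3,[-39.2,-5.4,-8.7],[-0.008,-0.019,0.153]],[0.3,[-39.6,0.7,-7.9],[-0.007,-0.019,0.153]],[0.2,[-38.5,14.5,8.0],[-0.0,-0.0,0.171]],[0.2,[-35.6,20.9,8.0],[-0.0,-0.0,0.171]],[0.2,[-31.4,26.6,7.9],[-0.0,-0.0,0.171]],[0.2,[-26.5,31.5,8.0],[-0.0,-0.0,0.171]],[0.2,[-20.7,35.6,8.0],[-0.0,-0.0,0.171]]]
```

Call:
carry_out(
  commands=[
    [0.5,[0,0,-50],[0,0,0]],
    [0.5,[0,0,-50],[0,0,0]],
    [0.4,[-32,-22,-10.5],[-0.007,-0.019,0.153]],
    [0.4,[-35,-17,-10],[-0.007,-0.019,0.153]],
    [0.4,[-38,-11,-9.5],[-0.007,-0.019,0.153]],
    [0.4,[-39,-5.5,-8.5],[-0.007,-0.019,0.153]],
    [0.4,[-39.5,0.5,-8],[-0.007,-0.019,0.153]],
    [0.4,[-38.5,14.5,8],[0,0,0.171]],
    [0.4,[-35.5,21,8],[0,0,0.171]],
    [0.4,[-31.5,26.5,8],[0,0,0.171]],
  ],
)

```text
time_s: 12.3
ee_pos: [0.5021, -0.3183, 0.1257]
eef_rot: [-3.139, 0.001, 0.382]
force: [0.7, 0.1, -0.5]
grip_width: 0.0563
grip_force: 0.0
```

Run:
```python
from h import *
c=cam('top');im=c['img']
u,v=proj(c,[Fw(-40,0,40)])[0].astype(int)
A=cv2.resize(im[v-50:v+50,u-40:u+80],None,fx=5,fy=5,interpolation=cv2.INTER_CUBIC)
cv2.imwrite('pics/held.png',A);print(u,v)
hsv=cv2.cvtColor(im,cv2.COLOR_BGR2HSV)
# pad: mark + plate
for t in ('pad_tab','pad_mark'): print([(round(r['score'],2),np.round(r['at'],4)) for r in ctrl.place_of(t,'top')][:4])
for t in ('bar_grip',): print([(round(r['score'],2),np.round(r['at'],4)) for r in ctrl.place_of(t,'top')][:2])
m=cv2.inRange(hsv,(18,120,90),(32,255,255));k,l,st,ce=cv2.connectedComponentsWithStats(m)
for i in range(1,k):
    if st[i,4]>80: print(st[i],ce[i].round(1),unproj(c,[ce[i]],.01)[0].round(4))
dk=(im.max(2)<70).astype(np.uint8);k,l,st,ce=cv2.connectedComponentsWithStats(dk[175:215,405:435].copy())
for i in range(1,k):
    if st[i,4]>8: print('dark',st[i],ce[i]+[405,175],unproj(c,[ce[i]+[405,175]],.01)[0].round(4))
Q=rot(.045)
plan([(np.array([.477,-.396,.11]),Q,2,.4),(np.array([.477,-.396,.018]),Q,3,.4)])
```

```text
268 176
[(0.87, array([ 0.3248, -0.5838,  0.0243])), (0.86, array([ 0.3792, -0.5008,  0.0174])), (0.35, array([ 0.4751, -0.3972,  0.0303]))]
[(0.58, array([ 0.4279, -0.4728,  0.0043])), (0.57, array([ 0.3405, -0.6563,  0.0105])), (0.44, array([0.5914, 0.1382, 0.0415]))]
[(0.88, array([ 0.6342, -0.0148,  0.0216])), (0.26, array([ 0.2544, -0.3419,  0.0012]))]
[ 305    0  107   40 4162] [357.6  19.1] [ 1.0911 -0.2113  0.01  ]
[310 140  16  21 202] [318.1 148. ] [ 0.6685 -0.0744  0.01  ]
[440 215  23  28 276] [451.4 230.3] [ 0.4017 -0.4827  0.01  ]
[201 256  15  16 191] [208.1 263.5] [0.3158 0.2705 0.01  ]
dark [  0   0  30  40 931] [417.21804511 196.78732546] [ 0.5083 -0.3806  0.01  ]
dark [21  0  9  7 33] [431.39393939 176.96969697] [ 0.5699 -0.4279  0.01  ]
5
[[0.4,[-26.6,31.7,7.7],[-0.001,0.001,0.171]],[0.4,[-20.9,35.7,7.8],[-0.002,0.001,0.172]],[0.4,[-0.0,-0.0,30.7],[0.0,-0.0,-0.0]],[0.4,[-0.0,-0.0,30.6],[0.0,-0.0,-0.0]],[0.4,[-0.0,-0.0,30.7],[0.0,-0.001,-0.0]]]
```

View pics/held.png

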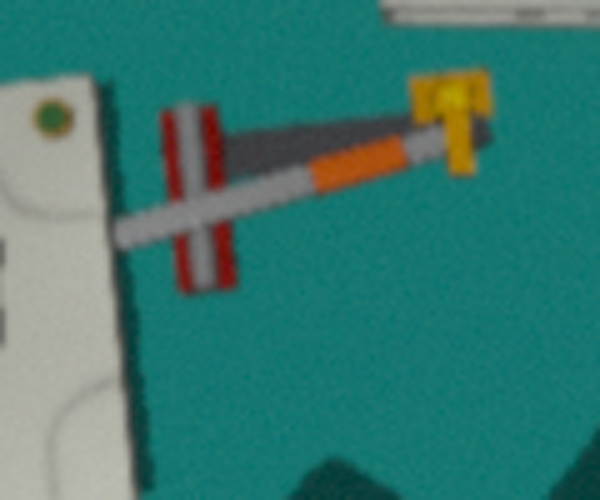

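The catch holds the bar: tip at (115,235) under the slab edge, handle under the lip at (460,145), bar yaw about 1.84 rad. Next is the pad.

Call:
carry_out(
  commands=[
    [0.4,[-26.5,31.5,8],[0,0,0.171]],
    [0.4,[-21,35.5,8],[0,0,0.17]],
    [0.4,[0,0,30],[0,0,0]],
    [0.4,[0,0,31],[0,0,0]],
    [0.4,[0,0,31],[0,0,0]],
    [1,[0,0,0],[0,0,0]],
    [1,[0,0,0],[0,0,0]],
    [1,[0,0,0],[0,0,0]],
    [1,[0,0,0],[0,0,0]],
    [1,[0,0,0],[0,0,0]],
  ],
  squeeze=40,
)

```text
time_s: 13.75
ee_pos: [0.4771, -0.3954, 0.0183]
eef_rot: [-3.14, 0.001, 0.046]
force: [-0.3, 0.8, 4.4]
grip_width: 0.0139
grip_force: 40.0
```

Run:
```python
from h import *
o=ctrl.get_obs();p,R=pose();print(p,R.as_euler('xyz'),o['force'],o['grip_width'],o['grip_force'])
yaw=FP[2]+np.pi/2
T=Fw(-137,75-75-90,p[2]*1e3+40);Q=rot(yaw)
print(T)
plan([(p+[0,0,.06],R,1,1),(np.array([.44,-.25,.085]),rot(.8),5,1),(T,Q,5,1)])
```

```text
[ 0.47707064 -0.39535736  0.01831532] [-3.14015766e+00  1.04073979e-03  4.62182733e-02] [-0.34379605  0.81344178  4.41466832] 0.013899494737182105 39.975101351737976
[ 0.48816068 -0.01829213  0.05831532]
11
[[1,[-0.1,-0.1,-60.0],[0.0,0.0,0.0]],[1,[-6.1,-29.4,-1.3],[-0.0,0.0,-0.151]],[1,[-1.5,-29.9,-1.3],[-0.001,0.0,-0.151]],[1,[2.9,-29.9,-1.3],[-0.0,0.0,-0.15]],[1,[7.4,-29.1,-1.3],[-0.0,0.0,-0.151]],[1,[11.7,-27.6,-1.3],[-0.001,0.0,-0.151]],[1,[40.0,-25.4,5.3],[-0.0,0.0,-0.173]],[1,[43.7,-18.1,5.3],[-0.0,0.0,-0.173]],[1,[46.2,-10.3,5.3],[-0.0,0.0,-0.172]],[1,[47.3,-2.3,5.4],[-0.0,0.0,-0.173]],[1,[46.9,5.9,5.3],[-0.0,0.0,-0.173]]]
```

Call:
carry_out(
  commands=[
    [1,[0,0,-60],[0,0,0]],
    [1,[-6,-29.5,-1.5],[0,0,-0.151]],
    [1,[-1.5,-30,-1.5],[0,0,-0.151]],
    [1,[3,-30,-1],[0,0,-0.151]],
    [1,[7.5,-29,-1],[0,0,-0.151]],
    [1,[11.5,-27.5,-1],[0,0,-0.151]],
    [1,[40,-25.5,5],[0,0,-0.173]],
    [1,[43.5,-18,5],[0,0,-0.173]],
    [1,[46,-10.5,5],[0,0,-0.173]],
    [1,[47,-2.5,5],[0,0,-0.173]],
  ],
)

```text
time_s: 15.0
ee_pos: [0.4778, -0.0634, 0.0643]
eef_rot: [-3.14, -0.002, 1.499]
force: [1.1, 0.2, -1.0]
grip_width: 0.0136
grip_force: 40.0
```

Run:
```python
from h import *
o=ctrl.get_obs();p,R=pose();print(p,R.as_euler('xyz'),o['force'],o['grip_width'])
yaw=FP[2]+np.pi/2
T=Fw(-137,75-75-90,18.5+40);Q=rot(yaw)
s=plan([(T,Q,1,1),(T,Q,1,1),(Fw(-137,-90,19.5),Q,2,1)])
```

```text
[ 0.47779081 -0.06342058  0.06433489] [-3.14003704e+00 -1.71677860e-03  1.49881388e+00] [ 1.11963758  0.18704931 -1.03743735] 0.013649082010640195
4
[[1,[45.7,7.1,5.9],[-0.001,-0.002,-0.165]],[1,[0.0,0.0,0.0],[-0.0,0.0,-0.0]],[1,[0.0,0.0,19.5],[-0.0,0.0,-0.0]],[1,[0.1,0.0,19.5],[-0.0,0.0,-0.0]]]
```

Call:
carry_out(
  commands=[
    [1,[45.5,7,6],[0,0,-0.165]],
    [1,[0,0,0],[0,0,0]],
    [1,[0,0,19],[0,0,0]],
    [1,[0,0,19.5],[0,0,0]],
    [1,[0,0,0],[0,0,0]],
  ],
)

```text
time_s: 15.62
ee_pos: [0.4877, -0.0206, 0.0194]
eef_rot: [-3.139, -0.002, 1.656]
force: [-0.0, -0.5, -1.6]
grip_width: 0.0136
grip_force: 40.0
```

Run:
```python
from h import *
o=ctrl.get_obs();p,R=pose();print(p,R.as_euler('xyz'),o['force'],o['grip_width'],'want',Fw(-137,-90,19.5))
for n in ('top','scene'):
    c=cam(n);im=c['img'].copy()
    q=proj(c,[Fw(-137,-15,10)+(p-Fw(-137,-90,19.5))*[1,1,0]])[0];print('pred mark px',q)
    for t in ('pad_mark','pad_tab'):print([(round(r['score'],2),np.round(r['at'],4)) for r in ctrl.place_of(t,n) if abs(r['at'][0]-.48)<.05 and abs(r['at'][1])<.15])
    if n=='scene':
        u,v=proj(c,[Fw(-137,0,20)])[0].astype(int)
        for P in [(-137,-15,10),(-137+25,15,10),(-137-25,15,10)]:
            q=proj(c,[Fw(*P)])[0];cv2.circle(im,tuple(int(v*8) for v in q),6,(255,0,255),-1,shift=3)
        cv2.imwrite('pics/pad.png',cv2.resize(im[v-60:v+60,u-80:u+80],None,fx=5,fy=5,interpolation=cv2.INTER_CUBIC))
```

```text
[ 0.48772587 -0.02063509  0.01943948] [-3.13883253e+00 -2.22058414e-03  1.65642525e+00] [-0.03411259 -0.54741878 -1.59167831] 0.013569869194037675 want [ 0.48816068 -0.01829213  0.0195    ]
pred mark px [278.04361672 208.36589961]
[(0.57, array([0.483 , 0.0559, 0.0142]))]
[]
pred mark px [359.58626862 223.66474993]
[]
[(0.61, array([ 0.4896, -0.0234,  0.0287]))]
```

View pics/pad.png

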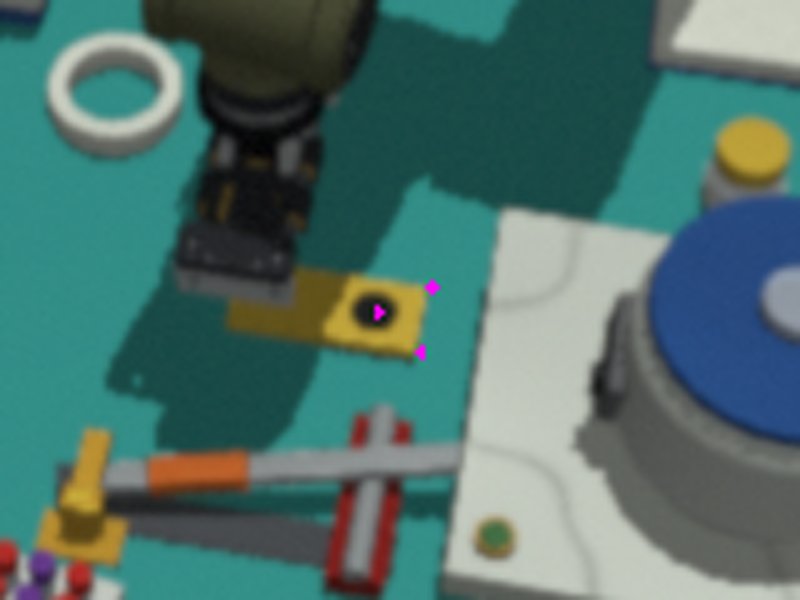

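The mark at (375,312) is where predicted, in line with the foot, and the catch still holds the bar. I slide the pad about 92 mm forward.

Run:
```python
from h import *
plan([(Fw(-137,0,19.2),rot(FP[2]+np.pi/2),5,1)])
```

```text
5
[[1,[18.4,-0.1,0.3],[-0.0,-0.0,-0.001]],[1,[18.3,-0.1,0.2],[-0.0,-0.001,-0.001]],[1,[18.4,-0.0,0.3],[-0.001,-0.0,-0.002]],[1,[18.4,-0.1,0.3],[0.0,-0.001,-0.001]],[1,[18.3,0.0,0.2],[0.0,0.0,-0.001]]]
```

Call:
carry_out(
  commands=[
    [1,[18,0,0],[0,0,-0.002]],
    [1,[18,0,0],[0,0,-0.002]],
    [1,[19,0,0],[0,0,-0.002]],
    [1,[19,0,0],[0,0,-0.001]],
    [1,[18.5,0,0],[0,0,0]],
    [1,[0,0,0.5],[0,0,0]],
    [1,[0,0,0],[0,0,0]],
  ],
)

```text
time_s: 16.8
ee_pos: [0.4795, 0.0723, 0.0195]
eef_rot: [-3.14, -0.002, 1.666]
force: [-0.3, -0.1, -1.9]
grip_width: 0.0135
grip_force: 40.0
```

Run:
```python
from h import *
o=ctrl.get_obs();p,R=pose();print(p,R.as_euler('xyz'),o['force'],o['grip_width'],'want',Fw(-137,0,18.5))
```

```text
[0.47951853 0.07233993 0.01949866] [-3.13985349e+00 -2.01901829e-03  1.66593939e+00] [-0.3312299  -0.06749738 -1.85212148] 0.01349011069838826 want [0.47977585 0.07131644 0.0185    ]
```

Call:
carry_out(
  commands=[
    [1,[-0.5,0,1.2],[0,0,0]],
    [0.5,[0,0,0],[0,0,0]],
    [0.5,[0,0,0],[0,0,0]],
    [0.5,[0,0,0],[0,0,0]],
    [0.5,[0,0,0],[0,0,0]],
    [0.5,[0,0,-30],[0,0,0]],
    [0.5,[0,0,-50],[0,0,0]],
    [0.5,[-30,20,0],[0,0,0]],
  ],
)

```text
time_s: 17.8
ee_pos: [0.5041, 0.0443, 0.1019]
eef_rot: [3.137, -0.002, 1.668]
force: [0.0, 0.6, -0.3]
grip_width: 0.0469
grip_force: 0.0
```

Run:
```python
from h import *
o=ctrl.get_obs();p,R=pose();print(p,R.as_euler('xyz'),o['force'],o['grip_width'])
Q=rot(1.844,.1);g=np.array([.6344,-.0151,.0262]);T=tcp(g,Q)
c=cam('top');im=c['img'].copy()
c2=cam('scene');im2=c2['img'].copy()
for d in (165,20,-30,-85):
    P=g+Q.apply([d/1e3,0,-.007]);
    for cc,ii in((c,im),(c2,im2)):
        q=proj(cc,[P])[0];cv2.circle(ii,tuple(int(v*8) for v in q),5,(255,0,255),-1,shift=3)
u,v=proj(c,[Fw(-70,-20,40)])[0].astype(int);A=im[v-45:v+45,u-45:u+75]
u,v=proj(c2,[Fw(-70,-20,40)])[0].astype(int);B=im2[v-45:v+45,u-60:u+60]
cv2.imwrite('pics/reg.png',np.hstack([cv2.resize(x,(400,300),interpolation=cv2.INTER_CUBIC) for x in(A,B)]))
plan([(T+[0,0,.07],Q,4,.4),(T,Q,2,.4)])
```

```text
[0.50405901 0.04428118 0.10194749] [ 3.13712444e+00 -1.74858368e-03  1.66756676e+00] [ 0.02231596  0.55861455 -0.3226315 ] 0.046864388811582676
6
[[0.4,[-16.9,31.0,3.7],[0.002,0.025,-0.045]],[0.4,[-18.5,30.3,3.2],[0.003,0.024,-0.045]],[0.4,[-19.8,29.4,2.6],[0.002,0.025,-0.045]],[0.4,[-21.2,28.5,2.1],[0.003,0.024,-0.045]],[0.4,[-3.5,0.0,34.8],[-0.0,0.0,0.0]],[0.4,[-3.5,0.0,34.8],[-0.0,0.0,0.0]]]
```

View pics/reg.png

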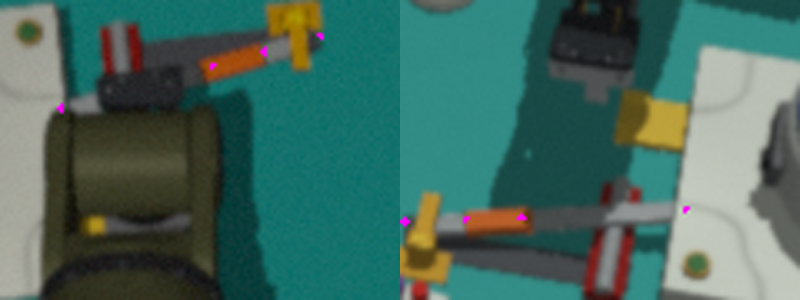

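The pad lies under the slab edge at (655,120). The model bar matches the real one: grip end at (465,218), handle at (405,222). I regrasp with a 50 N squeeze.

Call:
carry_out(
  commands=[
    [0.4,[-17,31,3.5],[0,0.025,-0.045]],
    [0.4,[-18.5,30.5,3],[0,0.025,-0.045]],
    [0.4,[-20,29.5,2.5],[0,0.025,-0.045]],
    [0.4,[-21,28.5,2],[0,0.025,-0.042]],
    [0.4,[-3.5,0,35],[0,0,0]],
    [0.4,[-3.5,0,34.5],[0,0,0]],
    [1,[0,0,0],[0,0,0]],
    [1,[0,0,0],[0,0,0]],
    [1,[0,0,0],[0,0,0]],
    [1,[0,0,0],[0,0,0]],
  ],
  squeeze=55,
)

```text
time_s: 19.15
ee_pos: [0.6337, -0.0121, 0.0154]
eef_rot: [3.133, -0.101, 1.843]
force: [-3.7, -1.6, 7.1]
grip_width: 0.0201
grip_force: 14.1
```

Call:
carry_out(
  commands=[
    [1,[0,0,0],[0,0,0]],
    [1,[0,0,0],[0,0,0]],
  ],
)

```text
time_s: 19.4
ee_pos: [0.6336, -0.0122, 0.0154]
eef_rot: [3.133, -0.101, 1.843]
force: [-3.2, -1.4, 6.7]
grip_width: 0.0195
grip_force: 55.0
```

Run:
```python
from h import *
o=ctrl.get_obs();p,R=pose();print(p,R.as_euler('xyz'),o['force'],o['grip_width'],o['grip_force'])
Q=rot(1.844,.145);g=p+R.apply([0,0,-.012])+[0,0,-.0045];T=tcp(g,Q)
s=plan([(T,Q,3,1)])
s=plan([(*lever(-21,.145),6,1)],s)
```

```text
[ 0.63361023 -0.01216304  0.01537789] [ 3.1333598  -0.10135299  1.84318378] [-3.2139162  -1.3639438   6.72201093] 0.019545530241642465 54.99530732631683
3
[[1,[0.0,-0.0,1.5],[0.003,0.015,-0.0]],[1,[0.0,-0.1,1.5],[0.003,0.014,-0.0]],[1,[0.0,-0.0,1.5],[0.002,0.015,-0.001]]]
6
[[1,[0.5,-4.9,0.1],[-0.004,-0.0,0.03]],[1,[0.4,-4.8,0.1],[-0.005,-0.0,0.029]],[1,[0.2,-4.9,0.1],[-0.004,-0.0,0.03]],[1,[0.1,-4.9,0.1],[-0.004,-0.0,0.03]],[1,[-0.1,-4.9,0.1],[-0.004,-0.0,0.03]],[1,[-0.2,-4.8,-0.0],[-0.005,-0.0,0.029]]]
```

Call:
carry_out(
  commands=[
    [1,[0,0,1.5],[0,0.015,0]],
    [1,[0,0,2],[0,0.015,0]],
    [1,[0,0,2],[0,0.015,0]],
    [1,[0.5,-5,0],[0,0,0.03]],
    [1,[0.5,-5,0],[0,0,0.03]],
    [1,[0.5,-5,0],[0,0,0.03]],
    [1,[0.5,-5,0],[0,0,0.03]],
    [1,[0,-5,0],[0,0,0.03]],
    [1,[0,-5,0],[0,0,0.03]],
    [1,[0,0,0],[0,0,0]],
  ],
)

```text
time_s: 20.65
ee_pos: [0.6053, -0.0165, 0.0113]
eef_rot: [-3.128, -0.144, 1.66]
force: [4.8, -6.3, 7.4]
grip_width: 0.0194
grip_force: 55.1
```

Run:
```python
from h import *
o=ctrl.get_obs();p,R=pose();print(p,R.as_euler('xyz'),o['force'],o['grip_width'],o['grip_force'],lever(-21,.145)[0])
c=cam('scene');im=c['img'].copy();g=p+R.apply([0,0,-.012])
for d in (30,-85):
    q=proj(c,[g+R.apply([d/1e3,0,0])])[0];cv2.circle(im,tuple(int(v*8) for v in q),6,(255,0,255),-1,shift=3)
u,v=proj(c,[Fw(0,-60,40)])[0].astype(int)
cv2.imwrite('pics/rel.png',cv2.resize(im[v-50:v+50,u-70:u+70],None,fx=5,fy=5,interpolation=cv2.INTER_CUBIC))
s=(p,R)
for a in (.09,.03,-.05,-.12,-.2,-.3,-.387): s=plan([(*lever(-21,a),2,1)],s)
```

```text
[ 0.60531178 -0.01648464  0.01125836] [-3.12803982 -0.14372622  1.66013071] [ 4.77089186 -6.26152561  7.37395886] 0.01944134496264332 55.115872621536255 [ 0.6045035  -0.01654055  0.01054026]
2
[[1,[0.1,-0.4,-2.4],[-0.007,-0.027,-0.002]],[1,[-0.1,-0.5,-2.4],[-0.006,-0.027,-0.002]]]
2
[[1,[0.1,0.0,-3.0],[-0.0,-0.03,0.0]],[1,[0.1,0.0,-3.0],[-0.0,-0.03,0.0]]]
2
[[1,[0.2,0.0,-4.0],[-0.0,-0.04,0.0]],[1,[0.0,0.0,-4.0],[-0.0,-0.04,0.0]]]
2
[[1,[0.2,0.0,-3.5],[-0.0,-0.035,0.0]],[1,[0.0,0.0,-3.5],[0.0,-0.035,0.0]]]
2
[[1,[0.2,0.0,-4.0],[0.0,-0.04,0.0]],[1,[0.1,0.0,-4.0],[0.0,-0.04,0.0]]]
2
[[1,[0.3,0.0,-5.0],[0.0,-0.05,0.0]],[1,[0.0,0.0,-4.9],[0.0,-0.05,0.0]]]
2
[[1,[0.2,0.0,-4.4],[0.0,-0.043,0.0]],[1,[0.1,0.0,-4.3],[0.0,-0.044,0.0]]]
```

View pics/rel.png

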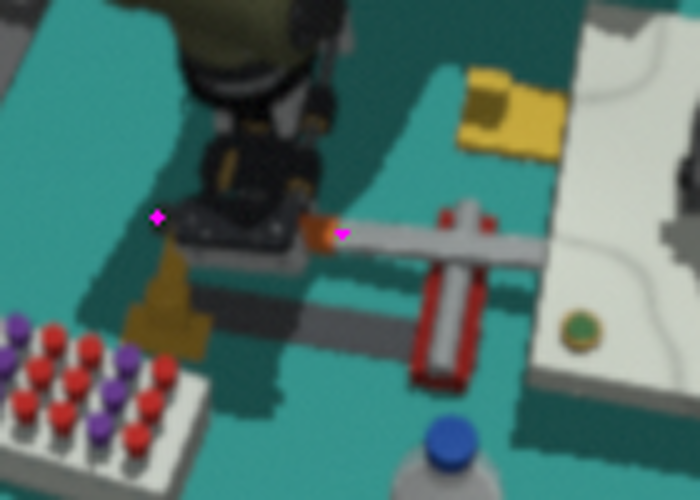

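The bar is clear of the lip, handle at (158,217). I let the slab down slowly.

Call:
carry_out(
  commands=[
    [1,[0,0,-2.5],[0,-0.027,0]],
    [1,[0,0,-2.5],[0,-0.027,0]],
    [1,[0,0,-3],[0,-0.03,0]],
    [1,[0,0,-3],[0,-0.03,0]],
    [1,[0,0,-3],[0,-0.03,0]],
    [1,[0,0,-3],[0,-0.03,0]],
    [1,[0,0,-3.5],[0,-0.035,0]],
    [1,[0,0,-4],[0,-0.04,0]],
    [1,[0,0,-4],[0,-0.04,0]],
    [1,[0,0,-4],[0,-0.04,0]],
  ],
)

```text
time_s: 21.95
ee_pos: [0.6045, -0.0154, 0.0425]
eef_rot: [-3.124, 0.185, 1.667]
force: [0.7, -0.6, 0.0]
grip_width: 0.0192
grip_force: 54.9
```

Run:
```python
from h import *
o=ctrl.get_obs();p,R=pose();print(p,R.as_euler('xyz'),o['force'])
s=plan([(*lever(-21,-.23,100,3),2,1)]);s=plan([(*lever(-21,-.23,180,3),4,1)],s)
P=lever(-21,-.23,180,3)[0]
q=P+[0,0,.09]
s=plan([(q,rot(FP[2]+np.pi/2,-.1),2,1)],s)
rest=np.array([.542,-.2600,.035])
s=plan([((.57,-.2,.16),rot(.8),5,1),(rest+[0,0,.06],rot(-.066),6,1)],s)
for n in ('top','scene'):
    cam(n)
    for t in ('slab_mid','slab_edge','rest_place'): print([(round(r['score'],2),np.round(r['at'],4)) for r in ctrl.place_of(t,n)][:2])
```

```text
[ 0.60448648 -0.01537461  0.04246367] [-3.12403926  0.1846706   1.66673393] [ 0.68893425 -0.58651353  0.03462367]
2
[[1,[-0.0,-0.1,-4.2],[-0.009,-0.023,0.001]],[1,[-0.2,-0.1,-4.2],[-0.008,-0.022,0.002]]]
4
[[1,[-20.0,0.0,0.0],[0.0,-0.0,-0.0]],[1,[-20.0,0.0,0.0],[0.0,-0.0,-0.0]],[1,[-20.0,0.0,0.0],[0.0,-0.0,-0.0]],[1,[-20.0,0.0,0.0],[0.0,-0.0,-0.0]]]
2
[[1,[-10.2,0.0,-43.8],[0.0,0.065,-0.0]],[1,[-7.4,0.0,-44.4],[0.0,0.065,-0.0]]]
11
[[1,[-20.8,-10.3,1.9],[0.009,0.019,0.173]],[1,[-22.2,-6.5,1.5],[0.008,0.018,0.172]],[1,[-23.1,-2.7,1.2],[0.009,0.019,0.173]],[1,[-23.1,1.4,0.7],[0.008,0.019,0.173]],[1,[-22.6,5.4,0.2],[0.009,0.018,0.172]],[1,[-10.4,3.6,10.8],[0.0,0.0,0.144]],[1,[-9.8,5.1,10.9],[0.0,0.0,0.145]],[1,[-9.0,6.4,10.8],[0.0,0.0,0.144]],[1,[-7.9,7.7,10.9],[0.0,0.0,0.145]],[1,[-6.8,8.7,10.8],[0.0,0.0,0.144]],[1,[-5.4,9.6,10.9],[0.0,0.0,0.144]]]
[(0.88, array([0.5447, 0.2534, 0.0649]))]
[(0.76, array([0.6099, 0.1306, 0.0442])), (0.71, array([0.6265, 0.4572, 0.0019]))]
[(0.79, array([ 0.7209, -0.4108,  0.0354])), (0.66, array([ 0.538 , -0.2644,  0.0374]))]
[(0.96, array([0.5417, 0.2522, 0.0681])), (0.34, array([ 6.175e-01,  8.410e-02, -1.000e-04]))]
[(0.72, array([0.6135, 0.1339, 0.0435]))]
[(0.87, array([ 0.7216, -0.4128,  0.0392])), (0.62, array([ 0.5393, -0.2625,  0.0339]))]
```

The slab is down (edge about 43 mm high, top about 66 mm) and the bar is free of load. I withdraw it and take it to the rest.

Call:
carry_out(
  commands=[
    [1,[0,0,-2.5],[-0.008,-0.02,0]],
    [1,[0,0,-2.5],[-0.008,-0.02,0]],
    [1,[-20,0,0],[0,0,0]],
    [1,[-25,0,0],[0,0,0]],
    [1,[-25,0,0],[0,0,0]],
    [1,[-20,0,0],[0,0,0]],
    [1,[-10,0,-44],[0,0.065,0]],
    [1,[-7.5,0,-44],[0,0.065,0]],
    [1,[-21,-10,2],[0.009,0.019,0.173]],
    [1,[-22,-6.5,1.5],[0.009,0.019,0.173]],
  ],
)

```text
time_s: 23.6
ee_pos: [0.5963, -0.1467, 0.1565]
eef_rot: [3.137, 0.055, 1.315]
force: [-0.0, 0.4, -3.8]
grip_width: 0.0193
grip_force: 54.9
```

Run:
```python
from h import *
o=ctrl.get_obs();p,R=pose();print(p,R.as_euler('xyz'),o['force'])
rest=np.array([.543,-.2610,.035])
s=plan([((.57,-.22,.13),rot(.75),3,1),(rest+[0,0,.05],rot(-.045),6,1)])
```

```text
[ 0.59628732 -0.14669505  0.15649077] [3.13702573 0.05460059 1.31503133] [-0.03934483  0.41685334 -3.84517638]
9
[[1,[-25.3,-2.3,10.2],[0.007,0.017,0.188]],[1,[-25.5,2.5,9.8],[0.006,0.018,0.189]],[1,[-24.8,7.3,9.3],[0.007,0.017,0.188]],[1,[-7.9,1.9,7.5],[-0.0,-0.0,0.133]],[1,[-7.7,3.0,7.5],[-0.0,-0.0,0.132]],[1,[-7.1,4.0,7.5],[-0.0,-0.0,0.133]],[1,[-6.6,4.8,7.5],[-0.0,-0.0,0.132]],[1,[-5.9,5.7,7.5],[-0.0,0.0,0.133]],[1,[-5.0,6.4,7.5],[-0.0,0.0,0.132]]]
```

Call:
carry_out(
  commands=[
    [1,[-25.5,-2.5,10],[0.007,0.017,0.185]],
    [1,[-25.5,2.5,10],[0.007,0.017,0.185]],
    [1,[-25,7.5,9],[0.007,0.017,0.185]],
    [1,[-8,2,7.5],[0,0,0.135]],
    [1,[-7.5,3,7.5],[0,0,0.135]],
    [1,[-7,4,7.5],[0,0,0.135]],
    [1,[-6.5,5,7.5],[0,0,0.132]],
    [1,[-6,5.5,7.5],[0,0,0.133]],
    [1,[-5,6.5,7.5],[0,0,0.133]],
    [1,[0,0,0],[0,0,0]],
  ],
)

```text
time_s: 24.85
ee_pos: [0.5437, -0.2614, 0.0844]
eef_rot: [-3.141, 0.003, -0.038]
force: [-0.4, 0.7, -3.4]
grip_width: 0.0197
grip_force: 54.9
```

Run:
```python
from h import *
o=ctrl.get_obs();p,R=pose();print(p,R.as_euler('xyz'),o['force'])
for n in ('top','scene'):
    c=cam(n)
    for t in ('bar_grip','bar_tip'): print(n,[(round(r['score'],2),np.round(r['at'],4)) for r in ctrl.place_of(t,n)][:2])
q=np.array([.542,-.261,.028])
plan([(q,rot(-.045),3,1)])
u,v=proj(c,[(.56,-.26,.04)])[0].astype(int);im=c['img']
cv2.imwrite('pics/fin1.png',cv2.resize(im[v-45:v+45,u-60:u+60],None,fx=5,fy=5,interpolation=cv2.INTER_CUBIC))
```

```text
[ 0.54373944 -0.26136374  0.08443558] [-3.14137769  0.00339827 -0.0375148 ] [-0.41991712  0.73130926 -3.40640237]
top []
top [(0.49, array([ 0.71  , -0.2687,  0.0921]))]
scene [(0.75, array([0.475 , 0.1429, 0.0059])), (0.58, array([ 0.5419, -0.2577,  0.0964]))]
scene [(0.66, array([ 0.709 , -0.2669,  0.0981]))]
3
[[1,[-0.9,0.1,19.1],[0.0,0.0,0.003]],[1,[-0.9,0.2,19.2],[0.0,0.001,0.003]],[1,[-0.9,0.1,19.1],[0.0,0.0,0.003]]]
```

Call:
carry_out(
  commands=[
    [1,[-1,0,19],[0,0,0]],
    [1,[-1,0,19],[0,0,0]],
    [1,[0,0,17],[0,0,0]],
    [1,[0,0,2],[0,0,0]],
    [1,[0,0,1],[0,0,0]],
    [1,[0,0,0],[0,0,0]],
  ],
)

```text
time_s: 25.9
ee_pos: [0.5428, -0.2608, 0.0277]
eef_rot: [3.141, 0.001, -0.037]
force: [-0.5, -0.5, -3.8]
grip_width: 0.0192
grip_force: 54.9
```

Call:
carry_out(
  commands=[
    [1,[0,0,1],[0,0,0]],
    [1,[0,0,1],[0,0,0]],
    [1,[0,0,1],[0,0,0]],
    [1,[0,0,0],[0,0,0]],
  ],
)

```text
time_s: 26.4
ee_pos: [0.5425, -0.2607, 0.0241]
eef_rot: [3.142, 0.002, -0.038]
force: [-0.4, 0.0, -3.5]
grip_width: 0.0196
grip_force: 54.9
```

Call:
carry_out(
  commands=[
    [1,[0,0,1],[0,0,0]],
    [1,[0,0,1],[0,0,0]],
    [1,[0,0,0],[0,0,0]],
  ],
)

```text
time_s: 26.78
ee_pos: [0.5426, -0.2608, 0.0234]
eef_rot: [3.141, 0.001, -0.038]
force: [-5.8, 3.1, 10.3]
grip_width: 0.0198
grip_force: 54.9
```

Contact: the bar stands on the bearers. I release it.

Call:
carry_out(
  commands=[
    [0.4,[0,0,-1],[0,0,0]],
    [0.4,[0,0,0],[0,0,0]],
    [0.4,[0,0,0],[0,0,0]],
    [0.4,[0,0,0],[0,0,0]],
    [0.4,[0,0,0],[0,0,0]],
    [0.4,[0,0,-40],[0,0,0]],
    [0.4,[0,0,-60],[0,0,0]],
    [0.4,[-50,30,-30],[0,0,0]],
    [0.4,[-50,30,0],[0,0,0]],
    [0.4,[-40,20,0],[0,0,0]],
  ],
)

```text
time_s: 28.02
ee_pos: [0.4005, -0.3349, 0.1524]
eef_rot: [3.141, 0.001, -0.038]
force: [0.7, -0.6, 0.2]
grip_width: 0.0566
grip_force: 0.0
```

Run:
```python
from h import *
for n in ('top','scene'):
    c=cam(n)
    for t in ('bar_grip','bar_tip','pad_tab','slab_mid'): print(n,t,[(round(r['score'],2),np.round(r['at'],4)) for r in ctrl.place_of(t,n)][:3])
    cv2.imwrite(f'pics/end_{n}.png',c['img'])
print('foot',Fw(-137,75),'tab wanted',Fw(-137,0),ctrl.get_obs()['time_s'])
im=c['img'];A=im[120:310,180:470];cv2.imwrite('pics/end.png',cv2.resize(A,None,fx=2.7,fy=2.7,interpolation=cv2.INTER_CUBIC))
```

```text
top bar_grip [(0.85, array([ 0.5448, -0.2621,  0.0329]))]
top bar_tip [(0.95, array([ 0.7062, -0.2675,  0.0321]))]
top pad_tab [(0.74, array([ 6.258e-01,  4.574e-01, -2.000e-04])), (0.64, array([0.4833, 0.0657, 0.0297])), (0.58, array([ 0.3246, -0.5858,  0.0266]))]
top slab_mid [(0.79, array([0.5472, 0.2546, 0.0625]))]
scene bar_grip [(0.65, array([ 0.5373, -0.2584,  0.0344])), (0.44, array([0.3159, 0.2614, 0.0047])), (0.33, array([ 0.7039, -0.2652,  0.0369]))]
scene bar_tip [(0.76, array([ 0.7075, -0.2659,  0.0391]))]
scene pad_tab [(0.97, array([ 0.3263, -0.5853,  0.0272])), (0.82, array([0.481 , 0.0711, 0.0285])), (0.65, array([6.203e-01, 8.640e-02, 2.000e-04]))]
scene slab_mid [(0.91, array([0.5445, 0.2528, 0.0683])), (0.19, array([ 0.6164,  0.0846, -0.0027]))]
foot [0.4727885  0.14599024 0.        ] tab wanted [0.47977585 0.07131644 0.        ] 28.525
```

View pics/end.png

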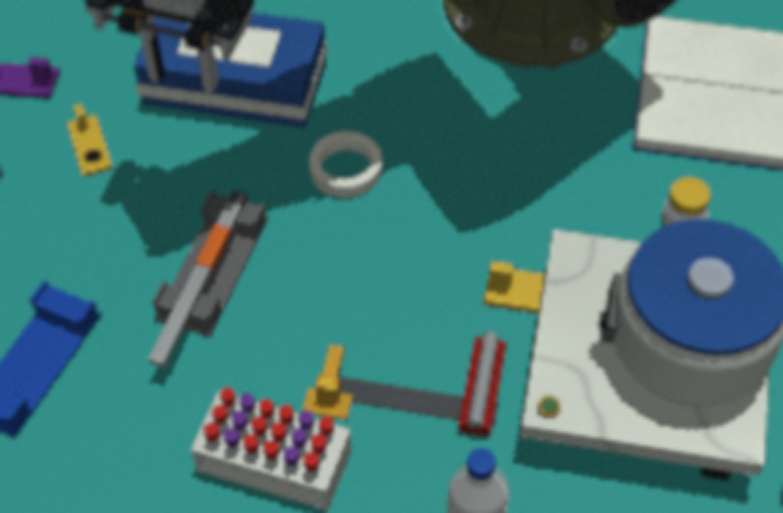

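The bar lies on its grey rest at (205,270), the pad is under the slab with its tab at (500,275), and all the bystanders are where they were. I hand the job in.

```bash
python3 -c "
from station import ctrl
print(ctrl.hand_in())"
```

```text
the job is handed in; nothing more can be done
None
```

The job is handed in, with no verdict returned: by the cameras, the slab stands level on the pad with the mark under the foot, the bar is back on its grey rest, and the bystanders are unmoved.

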